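# Return the glass pieces to their own display plinths

## Task

The four finished purple glass pieces are all standing on the wrong wooden display plinths: put each one upright in the middle of the plinth that is cut to its shape (slim vase on the small round one, wide domed paperweight on the large round one, square block on the square one, oblong block on the oblong one), with the two blocks lined up with the edges of their plinths. Use the cork mat as the free spot to park a piece on the way; the glass must never stand or fall on the bare steel bench, nor be dropped or toppled. Leave the green tumbler where it is.

Things in the scene. Friction and masses are not known exactly. Their poses are not given: they have to be found in the camera images.
- slim_vase: Loose solid purple glass bud vase, 80 mm tall, about 0.17 kg: round body 36 mm in diameter, straight-sided from the foot up to 56 mm, then narrowing to a neck 20 mm in diameter with a lip 26 mm in diameter. Origin at the centre of its underside, z up.
- dome_weight: Loose solid purple glass paperweight, about 0.34 kg: round, 62 mm in diameter, straight-sided up to 37 mm, then a dome to 51 mm. Origin at the centre of its underside, z up.
- square_block: Loose solid purple glass block, 44 x 44 mm and 58 mm tall, about 0.28 kg, with upright faces. Origin at the centre of its underside, z up, x and y square to its faces.
- oblong_block: Loose solid purple glass block, 72 mm long (its x) by 34 mm wide (its y) and 52 mm tall, about 0.31 kg, with upright faces. Origin at the centre of its underside, z up.
- plinth_small_round: Pale wooden disc 70 mm in diameter, 25 mm high with a flat top. Fixed; origin at the centre of its underside, z up. Home of the slim vase.
- plinth_large_round: Pale wooden disc 100 mm in diameter, 25 mm high with a flat top. Fixed; origin at the centre of its underside, z up. Home of the domed paperweight.
- plinth_square: Pale wooden square slab 76 x 76 mm, 25 mm high with a flat top. Fixed; origin at the centre of its underside, z up. x and y square to its edges. Home of the square block.
- plinth_oblong: Pale wooden oblong slab 104 mm long (its x) by 60 mm wide (its y), 25 mm high with a flat top. Fixed; origin at the centre of its underside, z up. Home of the oblong block.
- cork_mat: Brown cork mat 110 x 110 mm, 20 mm thick with a flat top, empty at the start: the free spot, room for one piece. Fixed; origin at the centre of its underside, z up. 
- tumbler: Loose green glass tumbler, an open cup 64 mm across its rim and 85 mm tall, standing among the plinths; not to be disturbed. Origin at the centre of its underside, z up.

How it is judged (in metres and radians):
On the way:
1. a piece has been parked: it stands upright on the cork mat, let go (((horizontal distance between slim_vase and cork_mat below 0.05 m and height (world z) of slim_vase below 0.025 m and angle between slim_vase's own z axis and vertical below 0.1 rad and contact force between the fingers and slim_vase below 0.1 N) or (horizontal distance between dome_weight and cork_mat below 0.05 m and height (world z) of dome_weight below 0.025 m and angle between dome_weight's own z axis and vertical below 0.1 rad and contact force between the fingers and dome_weight below 0.1 N) or (horizontal distance between square_block and cork_mat below 0.05 m and height (world z) of square_block below 0.025 m and angle between square_block's own z axis and vertical below 0.1 rad and contact force between the fingers and square_block below 0.1 N) or (horizontal distance between oblong_block and cork_mat below 0.05 m and height (world z) of oblong_block below 0.025 m and angle between oblong_block's own z axis and vertical below 0.1 rad and contact force between the fingers and oblong_block below 0.1 N))), for 0.2 s.
At the end, for the whole second after the job is handed in: Each piece stands upright (within 0.1 rad) on the top of its own plinth, centred within 12 mm, let go and at rest; the square block (any face forward) and the oblong block (either way round) are lined up with the edges of their plinths within 0.2 rad (horizontal distance between slim_vase and plinth_small_round below 0.012 m and z of slim_vase in the frame of plinth_small_round between 0.021 and 0.029 m and angle between each of slim_vase, dome_weight, square_block, oblong_block's own z axis and vertical below 0.1 rad and linear speed of each of slim_vase, dome_weight, square_block, oblong_block below 0.02 m/s and contact force between the fingers and slim_vase below 0.1 N and horizontal distance between dome_weight and plinth_large_round below 0.012 m and z of dome_weight in the frame of plinth_large_round between 0.021 and 0.029 m and contact force between the fingers and dome_weight below 0.1 N and horizontal distance between square_block and plinth_square below 0.012 m and z of square_block in the frame of plinth_square between 0.021 and 0.029 m and contact force between the fingers and square_block below 0.1 N and horizontal distance between oblong_block and plinth_oblong below 0.012 m and z of oblong_block in the frame of plinth_oblong between 0.021 and 0.029 m and contact force between the fingers and oblong_block below 0.1 N and (angle between the x axis of square_block and the x axis of plinth_square, either way round below 0.2 rad or angle between the x axis of square_block and the y axis of plinth_square, either way round below 0.2 rad) and angle between the x axis of oblong_block and the x axis of plinth_oblong, either way round below 0.2 rad); the robot touches nothing.
It fails at once if a glass piece stands or lies on the bare bench (its underside's centre lower than 12 mm above it) or is toppled (tilted over 0.6 rad) (height (world z) of any of slim_vase, dome_weight, square_block, oblong_block below 0.012 m or angle between any of slim_vase, dome_weight, square_block, oblong_block's own z axis and vertical above 0.6 rad).
It fails at once if a glass piece is dropped (moving faster than 0.6 m/s while the fingers do not touch it, a fall of about 2 cm) ((contact force between the fingers and slim_vase below 0.01 N and linear speed of slim_vase above 0.6 m/s) or (contact force between the fingers and dome_weight below 0.01 N and linear speed of dome_weight above 0.6 m/s) or (contact force between the fingers and square_block below 0.01 N and linear speed of square_block above 0.6 m/s) or (contact force between the fingers and oblong_block below 0.01 N and linear speed of oblong_block above 0.6 m/s)).
It fails at once if the green tumbler is moved more than 25 mm or tilted over 0.3 rad (distance of tumbler from where it was at the start of the episode above 0.025 m or angle between tumbler's own z axis and vertical above 0.3 rad).
It also fails if it takes over 125 s, if anything falls off the work surface, if the arm or the gripper's body presses on something with over 40 N, if the wrist force passes 120 N, or if a joint passes its speed limit or range.

## Robot

A 6-joint arm with a two-finger parallel gripper is mounted at the origin on the work surface. World frame = base frame: x ahead of the robot, y to its left, z up, the work surface at z = 0. Lengths are in mm, angles in rad, forces in N, time in s.
With the tool pointing down it reaches from about 350 to 875 mm from the base axis. Payload 4.2 kg.
Tool frame: the origin (TCP) lies midway between the tips of the shut fingers; the grasp point (between the pads) lies 19 mm behind it; z points along the fingers, y is the direction in which the jaws open and shut (so a half turn about z gives the same grasp; the last joint's range is limited). The gripper opens to 87 mm and grips with 3 to 60 N. Pads are 19 mm wide; open, the fingers measure 117 mm over their backs; the gripper's body (75 mm by 190 mm) begins 51 mm behind the grasp point.
Start: joints at [-0.87, 0.385, 0.008, 0, -1.194, -0.259], TCP at [267.241, -564.961, 222.55] pointing down, gripper open.
Joint ranges: [-3.14, 3.14], [-1.21, 2.06], [-1.07, 1.41], [-3.16, 2.05], [-2.99, -0.16], [-3.1, 3.1]. Speed limits (rad/s): [2.79, 2.79, 3.14, 3.14, 3.14, 3.14].

## Interface

Orientations are given as a 3x3 rotation matrix whose columns are the frame's x, y, z axes.
In Python, from bench import manip, fingers, vision gives the robot as it stands. Calls block until the motion is done:
- manip.reach(position, orientation): joint-space move of the TCP to a pose.
- manip.line_to(position, rotation=None, feed=150, f_stop=None): straight line of the TCP; rotation=None keeps the orientation; feed is the mean speed in mm/s. With f_stop (N) it stops when the force on the tool has changed by that much, and returns True; else False.
- manip.movej(angles): joint-space move.
- fingers.gripper_open() and fingers.close(grip_force=None): open the fingers fully, or close them until they stop; grip_force is the grip in N (None keeps the last).
- manip.dwell(seconds).
- manip.ik(position, orientation): joint angles nearest the present ones, or None.
- manip.state(): the state.
- vision.grab_frame(name): name is "scene" or "top" or "wrist"; returns a dict with "image" (420x560x3 uint8, red, green, blue), "fx", "fy", "cx", "cy" (pixels), "position" and "rotation" of the camera in the world. Camera axes: x right, y down, z forward; pixel columns grow to the right and rows downward; lengths in mm; the calibration is good to about 2 mm. A picture is of the moment at which its call begins. There is no depth.
A pose or a line that the arm cannot do raises manip.PlanningError and nothing moves.
- manip.finish_job(): hands the job in, once; it reports no verdict.
The state is a dict: "time": time; "joint_positions": joint angles; "joint_velocities": joint speeds; "joint_torque": joint torques, N m; "eef_pos": TCP position; "ee_rot": TCP orientation; "force": force on the tool from outside, world axes, zero at the start; "ft_torque": the same for the moment, N m; "width": finger opening in mm.
Only numpy, scipy, OpenCV 4.12 (cv2) and the standard library are available. Lean on these libraries where they do the work, as an engineer would, in place of code of your own. Each camera call takes 0.05 s, during which the arm holds its last target.

## Working session

There is one attempt and no reset: what is moved stays moved. The work goes in short steps, each a Python script; the robot and the scene stay as the last script left them, time stands still between calls to the robot, and variables do not carry over. Pictures are saved under pics/ and viewed, and the job is handed in when it is done.

```bash
mkdir -p pics; ls; python3 - <<'E'
from bench import manip, fingers, vision
import cv2
for n in ["scene","top","wrist"]:
    f=vision.grab_frame(n); cv2.imwrite(f"pics/a_{n}.png",f["image"][:,:,::-1])
    print(n,f["fx"],f["fy"],f["cx"],f["cy"],f["position"],f["rotation"])
print(manip.state())
E
```

```text
pics
scene 453.4404353646935 453.4404353646935 275.74543669978425 207.25521270829745 [1040.66812759  -91.81671584  815.54614972] [[ 0.18872628  0.82997355 -0.52490599]
 [ 0.98197163 -0.1653089   0.09167705]
 [-0.01068211 -0.53274466 -0.84620861]]
top 544.36788588316 544.36788588316 277.9929664113227 207.53714169777123 [ 422.70902166   21.65461985 1142.94262928] [[ 0.02374288 -0.99038524  0.13628411]
 [-0.99938456 -0.02703447 -0.02235241]
 [ 0.02582186 -0.13566953 -0.99041759]]
wrist 330.46986029704385 330.46986029704385 280.21396672948254 204.346136646212 [ 203.05452863 -594.37227809  382.24124343] [[-0.42849539  0.87320036  0.23219135]
 [ 0.90354174  0.41353361  0.11225989]
 [ 0.00200645  0.25789743 -0.96617022]]
{'time': 0.15, 'joint_positions': array([-8.70416611e-01,  3.85388995e-01,  6.95624860e-03, -3.52541727e-04,
       -1.19402445e+00, -2.58625686e-01]), 'joint_velocities': array([ 0.00105635, -0.00274496,  0.00392486, -0.00050813,  0.00169084,
       -0.00187667]), 'joint_torque': array([-2.43696277e-04, -3.91051698e+01,  1.87586010e+01,  4.22231287e+00,
        1.23610956e-02, -1.40612592e-04]), 'eef_pos': array([ 267.03693413, -564.57835653,  221.7118053 ]), 'ee_rot': array([[-9.04058679e-01, -4.27407573e-01, -8.19781207e-04],
       [-4.27408345e-01,  9.04057472e-01,  1.48115465e-03],
       [ 1.08072610e-04,  1.68943205e-03, -9.99998567e-01]]), 'force': array([ 0.61338063, -0.23992733, -0.60607305]), 'ft_torque': array([ 0.03212533, -0.01583891, -0.04175086]), 'width': 87.09329791782608}
```

View pics/a_top.png

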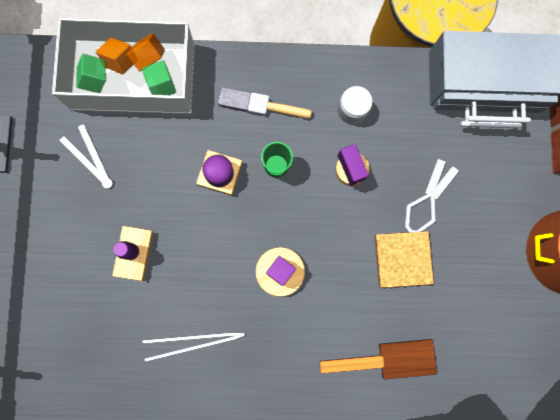

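View pics/a_scene.png

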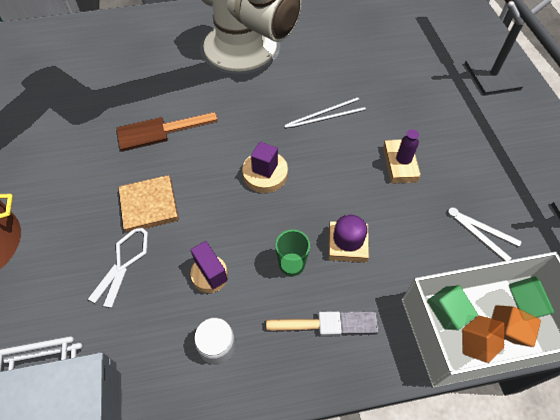

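The top view shows the dome on the square plinth at (219,171), the square block on the large round at (281,271), the oblong on the small round at (353,165), and the vase on the oblong plinth at (130,251). The tumbler is at (277,158) and the mat at (404,260). I'll enlarge the crops.

```bash
python3 - <<'E'
import cv2,numpy as np
im=cv2.imread("pics/a_top.png")
cs=[(100,215),(185,135),(317,135),(246,237),(366,222)]
t=[]
for (x,y) in cs:
    c=cv2.resize(im[y:y+75,x:x+75],(390,390),interpolation=cv2.INTER_CUBIC)
    for k in range(0,75,10):
        cv2.putText(c,str(x+k),(int(k*5.2),10),0,.35,(255,255,255),1);cv2.putText(c,str(y+k),(0,int(k*5.2)+4),0,.35,(255,255,255),1)
        cv2.line(c,(int(k*5.2),12),(int(k*5.2),18),(255,255,255),1)
    t.append(c)
cv2.imwrite("pics/b1.png",np.hstack(t[:2])); cv2.imwrite("pics/b2.png",np.hstack(t[2:4])); cv2.imwrite("pics/b3.png",t[4])
E
```

```text
(no output)
```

View pics/b1.png

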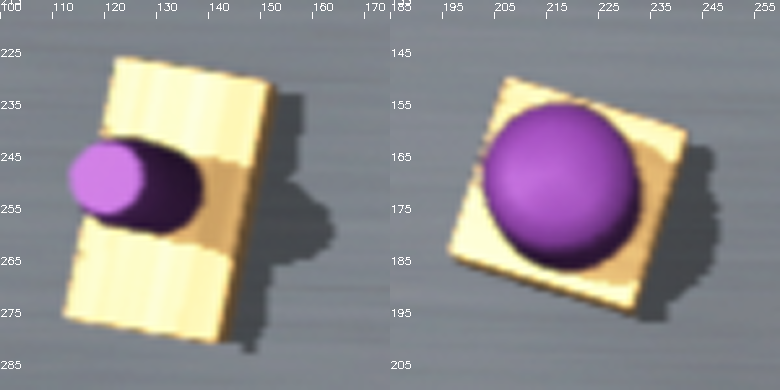

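View pics/b2.png

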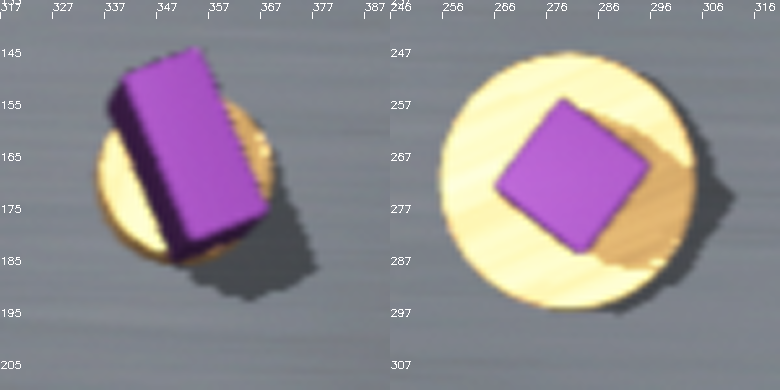

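View pics/b3.png

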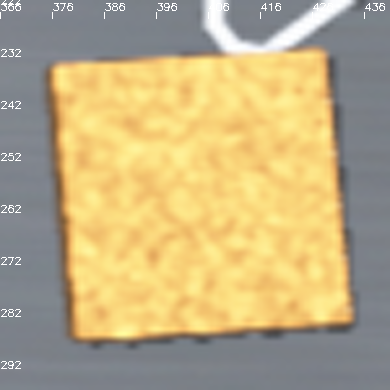

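```bash
cat > geo.py <<'E'
import numpy as np, cv2
from scipy.optimize import least_squares
def proj(f,P):
    q=(np.asarray(P,float)-f["position"])@np.asarray(f["rotation"])
    return np.c_[f["fx"]*q[:,0]/q[:,2]+f["cx"],f["fy"]*q[:,1]/q[:,2]+f["cy"]]
def unproj(f,uv,z):
    uv=np.atleast_2d(np.asarray(uv,float))
    d=np.c_[(uv[:,0]-f["cx"])/f["fx"],(uv[:,1]-f["cy"])/f["fy"],np.ones(len(uv))]@np.asarray(f["rotation"]).T
    p=np.asarray(f["position"]); s=(z-p[2])/d[:,2]
    return p+d*s[:,None]
def rect(P,tag):
    (c,s,a)=cv2.minAreaRect(P[:,:2].astype(np.float32))
    e=P[1]-P[0]; e2=P[2]-P[1]
    print(tag,"mean",P[:,:2].mean(0).round(1),"edges",[round(float(np.linalg.norm(P[i]-P[i-1])),1) for i in range(4)],
      "ang01",round(float(np.degrees(np.arctan2(e[1],e[0]))),1),"ang12",round(float(np.degrees(np.arctan2(e2[1],e2[0]))),1),
      "ang23+180",round(float(np.degrees(np.arctan2(*(P[2]-P[3])[[1,0]]))),1))
def ring(r,z,n=120):
    t=np.linspace(0,2*np.pi,n); return np.c_[r*np.cos(t),r*np.sin(t),np.full(n,z)]
E
python3 - <<'E'
from bench import vision
from geo import *
f=vision.grab_frame("top")
def cr(o,pts): return np.array(pts)/5.2+np.array(o)-0.4
P=unproj(f,cr((100,215),[(115,57),(269,81),(217,342),(64,317)]),25); rect(P,"pl_oblong")
P=unproj(f,cr((185,135),[(118,77),(297,130),(242,303),(59,251)]),25); rect(P,"pl_square")
P=unproj(f,cr((317,135),[(123,75),(200,47),(267,210),(190,241)]),77); rect(P,"oblong")
P=unproj(f,cr((246,237),[(174,98),(261,165),(193,253),(105,186)]),83); rect(P,"square")
P=unproj(f,cr((366,222),[(50,65),(327,50),(353,323),(72,339)]),20); rect(P,"mat")
print("vase",unproj(f,cr((100,215),[(107,178)]),105))
print("body check", )
P=unproj(f,cr((246,237),[(49,181),(305,181),(179,52),(179,307)]),25);print("large",P[:,:2].round(1))
# dome bbox fit
D=np.vstack([ring(31,25),ring(31,62)]+[ring(31*np.cos(a),62+14*np.sin(a)) for a in np.linspace(0,1.5,12)])
b=cr((185,135),[(94,101),(250,271)]).ravel()
g=lambda p:(lambda q:np.r_[q.min(0),q.max(0)])(proj(f,D+[p[0],p[1],0]))-b
r=least_squares(g,unproj(f,[(219,171)],50)[0,:2]);print("dome",r.x,r.fun)
# small round: rim points visible at top
pts=cr((317,135),[(96,178),(105,140),(270,140),(235,103),(100,200),(115,222),(120,227)])
Q=unproj(f,pts,25)[:,:2]
g=lambda p:np.hypot(*(Q-p).T)-35
r=least_squares(g,Q.mean(0));print("small",r.x,r.fun)
E
```

```text
pl_oblong mean [475.5 292.3] edges [102.9, 61.3, 103.4, 60.3] ang01 -97.4 ang12 171.9 ang23+180 -97.8
pl_square mean [649.9 121.3] edges [74.8, 75.4, 73.8, 76.1] ang01 -105.1 ang12 164.6 ang23+180 -104.5
oblong mean [ 665.6 -153. ] edges [69.7, 32.2, 68.8, 32.4] ang01 -68.1 ang12 -157.6 ang23+180 -66.4
square mean [446.1 -10.7] edges [41.5, 40.9, 41.2, 41.0] ang01 -126.1 ang12 143.3 ang23+180 -125.7
mat mean [ 477.4 -267.3] edges [108.6, 112.0, 108.6, 112.2] ang01 -85.4 ang12 -175.3 ang23+180 -85.4
vase [[478.58455053 294.80870687 105.        ]]
body check
large [[443.9  40.1]
 [446.3 -60.4]
 [495.7  -9.7]
 [396.3 -12. ]]
dome [647.09076974 121.85547468] [-0.88160636 -0.34954023  0.91447248  0.34880359]
small [ 665.64861522 -157.30913337] [ 1.06176549 -0.5081904   2.38105092  0.33634757  1.48387788  0.41962391
  0.14038521]
```

```bash
python3 - <<'E'
import cv2,numpy as np
im=cv2.imread("pics/a_scene.png")
cs=[(375,115),(315,200),(180,225),(230,130)]
t=[]
for (x,y) in cs:
    c=cv2.resize(im[y:y+75,x:x+75],(390,290*390//290),interpolation=cv2.INTER_CUBIC)
    t.append(c)
cv2.imwrite("pics/c.png",cv2.resize(np.vstack([np.hstack(t[:2]),np.hstack(t[2:])]),(600,600)))
E
```

```text
(no output)
```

View pics/c.png

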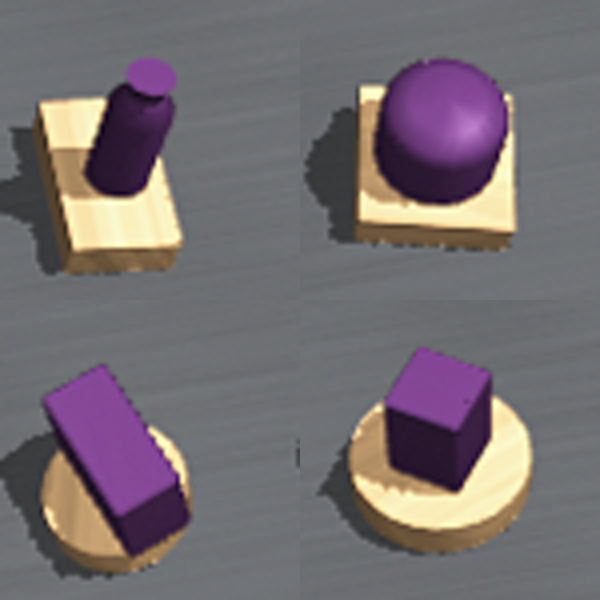

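```bash
cat > act.py <<'E'
from bench import manip, fingers, vision
import numpy as np, cv2
from geo import *
HI=215
def R(deg):
    a=np.radians(deg); c,s=np.cos(a),np.sin(a)
    return np.array([[-s,c,0],[c,s,0],[0,0,-1.]])
def best(p,deg):
    # jaw angle deg or deg+180: whichever moves joints least
    q0=manip.state()["joint_positions"]; o=[]
    for d in (deg,deg+180):
        q=manip.ik(p,R(d))
        if q is not None: o.append((np.abs(np.array(q)-q0).max(),d))
    return min(o)[1]
def pick(x,y,deg,ztop,h,force=30):
    d=best([x,y,HI],deg); z=ztop+h-19
    manip.reach([x,y,HI],R(d)); manip.line_to([x,y,z+25],feed=200)
    hit=manip.line_to([x,y,z],feed=60,f_stop=8); print("hit on way down",hit)
    fingers.close(grip_force=force); s=manip.state(); print("width",s["width"],"tcp",s["eef_pos"].round(1),"force",s["force"].round(1))
    manip.line_to([x,y,z+10],feed=40); manip.line_to([x,y,HI],feed=150); s=manip.state(); print("lifted width",s["width"],"t",s["time"],"force",s["force"].round(1))
def place(x,y,deg,ztop,h):
    d=best([x,y,HI],deg); z=ztop+h-19
    manip.reach([x,y,HI],R(d)); print("w",manip.state()["width"])
    manip.line_to([x,y,z+15],feed=150)
    hit=manip.line_to([x,y,z-1],feed=20,f_stop=4); s=manip.state()
    print("contact",hit,"tcp",s["eef_pos"].round(1),"want z",z)
    fingers.gripper_open(); manip.dwell(0.2)
    manip.line_to([x,y,z+12],feed=40); manip.line_to([x,y,HI],feed=200); print("t",manip.state()["time"])
def snap(n,cam="top"):
    f=vision.grab_frame(cam); cv2.imwrite(f"pics/{n}.png",f["image"][:,:,::-1]); return f
E
python3 - <<'E'
from act import *
f=snap("d0"); print("tumbler rim",unproj(f,[(262,158),(293,158),(277,142),(277,174)],85)[:,:2].round(0))
pick(445.8,-10.6,-36.2,25,27)
E
```

```text
tumbler rim [[667.  32.]
 [668. -30.]
 [700.   3.]
 [635.   1.]]
hit on way down False
width 43.914757886669136 tcp [445.6 -10.6  33. ] force [-0.5  0.8  1.4]
lifted width 43.990857327478125 t 6.3333 force [ 0.5 -0.3 -2.7]
```

```bash
python3 - <<'E'
from act import *
place(477.4,-267.3,-36,20,27)
manip.reach([600,-100,260],R(best([600,-100,260],-15)))
snap("e1","scene")
E
```

```text
w 44.05099283242891
contact True tcp [ 477.1 -267.3   28. ] want z 28
t 12.025
```

View pics/e1.png

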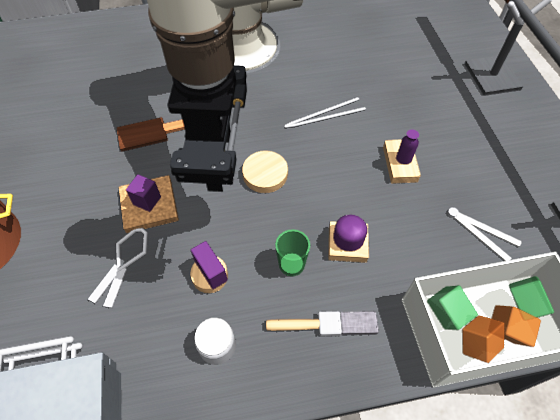

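The square block stands upright on the mat at (144,195) and the large round is empty at (265,171). The dome is next.

```bash
python3 - <<'E'
from act import *
pick(648.2,121.6,-15,25,24,30)
place(445.5,-10.5,-15,25,24)
manip.reach([480,-267,HI],R(best([480,-267,HI],-36)))
snap("e2","scene");snap("e2t","top")
E
```

```text
hit on way down False
width 60.75627795761118 tcp [647.6 121.5  30.1] force [-2.1 -0.   2.8]
lifted width 61.22213064987253 t 17.6583 force [-0.  -0.7 -3.9]
w 61.08176803095938
contact True tcp [445.3 -10.6  30. ] want z 30
t 23.0583
```

View pics/e2.png

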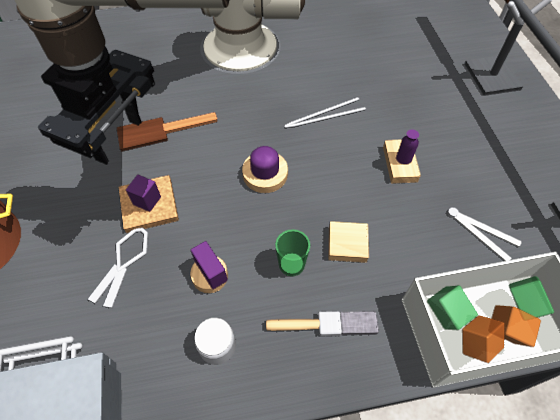

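View pics/e2t.png

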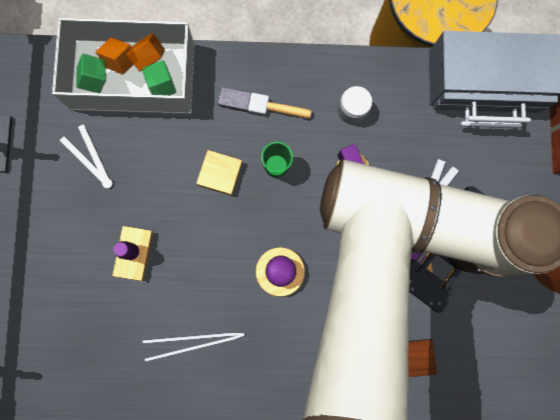

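The dome is centred on the large round at (281,271), and the square plinth is empty at (219,172). I'll move the square block home, then park the vase.

```bash
python3 - <<'E'
from act import *
pick(477.4,-267.3,-36,20,27)
place(650,121.3,-15.2,25,27)
manip.reach([560,-60,260],R(best([560,-60,260],-8)))
f=snap("e3","scene")
E
```

```text
hit on way down False
width 44.12633732310183 tcp [ 477.3 -267.3   28. ] force [0.2 0.4 0.9]
lifted width 43.75001155981994 t 28.475 force [-0.7 -1.3 -2.8]
w 43.82961266978793
contact True tcp [649.8 121.2  33.1] want z 33
t 34.675
```

View pics/e3.png

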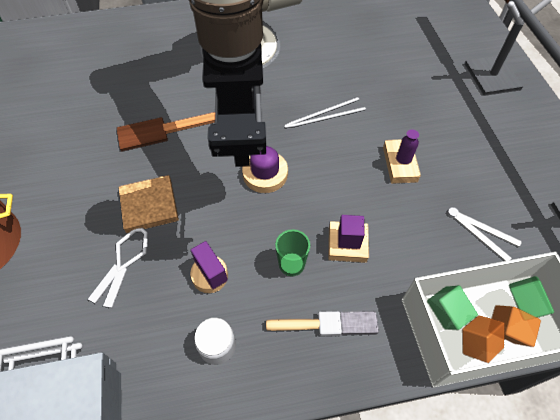

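The square block is upright and square to its plinth at (350,232). The vase goes to the mat next.

```bash
python3 - <<'E'
from act import *
pick(478,294,-8,25,40,25)
place(477.4,-267.3,-8,20,40)
manip.reach([560,60,260],R(best([560,60,260],-8)))
f=snap("e4","scene")
E
```

```text
hit on way down False
width 34.90062027421549 tcp [478. 294.  46.] force [0.4 0.3 0.5]
lifted width 35.217048577178375 t 40.875 force [-0.  -0.2 -1. ]
w 35.106609964879205
contact True tcp [ 477.1 -267.2   41. ] want z 41
t 47.5417
```

View pics/e4.png

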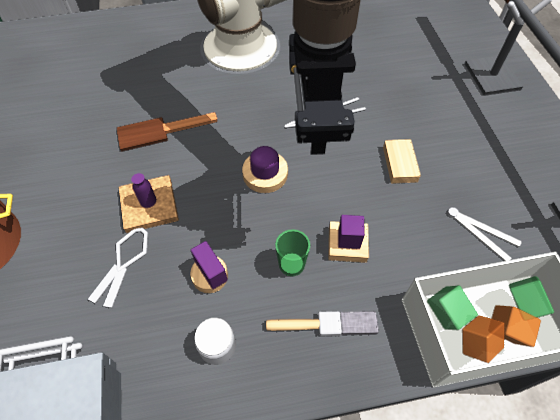

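The vase stands upright on the mat at (143,190). The oblong is next: I'll pick it across its width, then place it.

```bash
python3 - <<'E'
from act import *
pick(665.6,-153.2,-67.3,25,26,30)
place(475.5,292.3,81.9,25,26)
f=snap("e5","scene");snap("e5t","top")
E
python3 - <<'E'
import cv2,numpy as np
im=cv2.imread("pics/e5t.png")
a=cv2.resize(im[135:210,317:392],(390,390),interpolation=cv2.INTER_CUBIC)
s=cv2.imread("pics/e5.png"); b=cv2.resize(s[105:195,360:450],(390,390),interpolation=cv2.INTER_CUBIC)
cv2.imwrite("pics/e5c.png",np.hstack([a,b]))
E
```

```text
hit on way down False
width 33.92912003095452 tcp [ 665.6 -153.1   32. ] force [-0.   0.9 -0. ]
lifted width 33.79552529375281 t 53.9583 force [-0.6  0.4 -2.9]
w 34.01161669823471
contact True tcp [475.3 292.1  31.9] want z 32
t 60.4917
```

View pics/e5c.png

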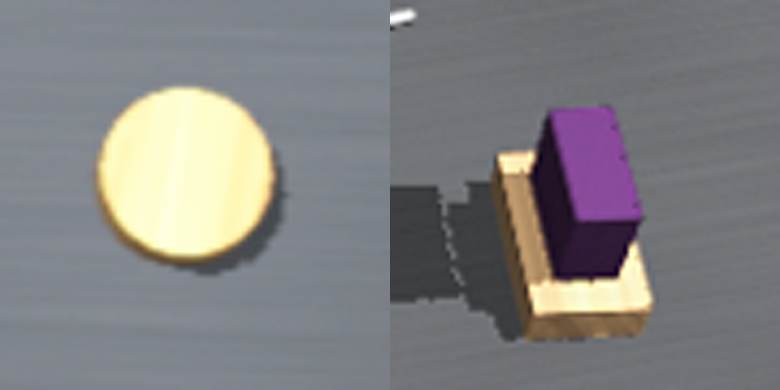

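View pics/e5.png

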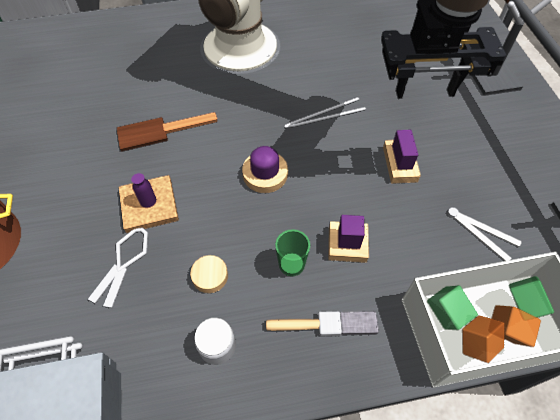

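The oblong is upright and aligned on its plinth. The small round's top disc spans 97–275 by 86–258 in the crop, so I'll measure its centre and then place the vase.

```bash
python3 - <<'E'
from act import *
f=vision.grab_frame("top")
c=lambda p:np.array(p)/5.2+[317,135]-0.4
P=unproj(f,c([(97,172),(275,172),(186,86),(186,258)]),25)[:,:2]; print(P.round(1))
x,y=P.mean(0); print(x,y)
assert abs(x-665.6)<4 and abs(y+157.3)<5
pick(477.4,-267.3,-8,20,40,25)
place(x,y,-67,25,40)
manip.reach([300,-380,260],R(best([300,-380,260],-40)))
snap("e6","scene");snap("e6t","top")
print(manip.state()["time"])
E
python3 - <<'E'
import cv2,numpy as np
im=cv2.imread("pics/e6t.png"); t=[]
for x,y in [(100,215),(185,135),(317,135),(246,237)]:
    t.append(cv2.resize(im[y:y+75,x:x+75],(390,390),interpolation=cv2.INTER_CUBIC))
cv2.imwrite("pics/e6a.png",np.hstack(t[:2]));cv2.imwrite("pics/e6b.png",np.hstack(t[2:]))
E
```

```text
[[ 664.3 -121.8]
 [ 666.4 -194. ]
 [ 701.  -157.7]
 [ 630.1 -158.1]]
665.4323368108676 -157.92264756985372
hit on way down False
width 35.44962952538144 tcp [ 477.4 -267.3   41. ] force [-0.5  0.   0.3]
lifted width 35.15453164521587 t 66.6583 force [-0.   0.2 -2. ]
w 35.08970795181177
contact True tcp [ 665.1 -157.9   46. ] want z 46
t 72.9
74.5833
```

View pics/e6.png

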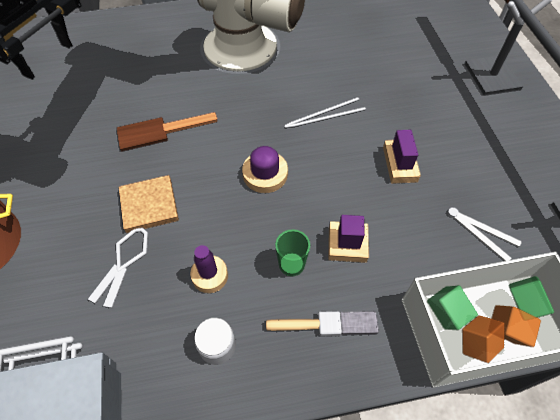

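View pics/e6a.png

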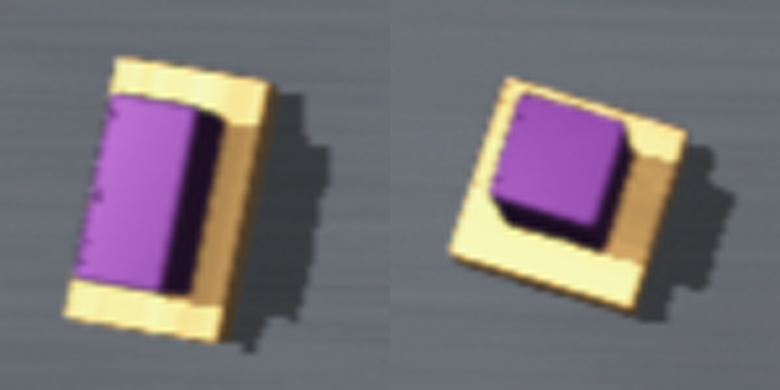

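View pics/e6b.png

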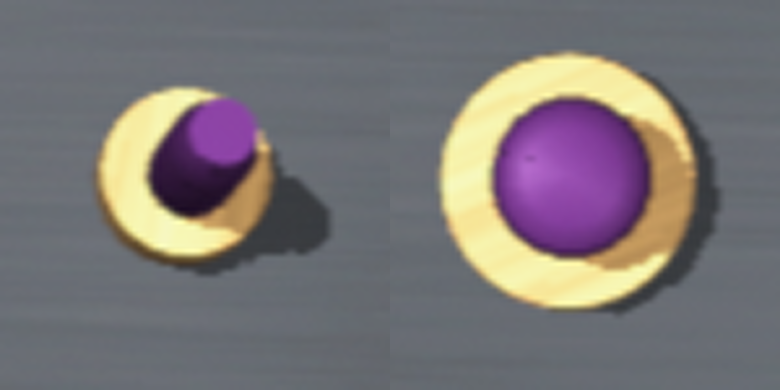

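All four pieces look upright on their own plinths. Next I'll measure the top faces against the plinth centres.

```bash
python3 - <<'E'
from act import *
f=vision.grab_frame("top")
c=lambda o,p:np.array(p)/5.2+np.array(o)-0.4
rect(unproj(f,c((100,215),[(114,95),(198,106),(162,292),(76,277)]),77),"oblong vs 475.5,292.3 @171.9")
rect(unproj(f,c((185,135),[(133,91),(233,121),(208,226),(102,194)]),83),"square vs 649.9,121.3 @-15")
print("vase vs 665.4,-157.9",unproj(f,c((317,135),[(224,131)]),105))
D=np.vstack([ring(31,25),ring(31,62)]+[ring(31*np.cos(a),62+14*np.sin(a)) for a in np.linspace(0,1.5,12)])
b=c((246,237),[(103,96),(261,257)]).ravel()
r=least_squares(lambda p:(lambda q:np.r_[q.min(0),q.max(0)])(proj(f,D+[p[0],p[1],0]))-b,[445,-10]);print("dome vs 445.5,-10.5",r.x,r.fun)
print("tumbler rim",unproj(f,[(262,158),(293,158),(277,142),(277,174)],85).mean(0))
E
```

```text
oblong vs 475.5,292.3 @171.9 mean [475.1 290.5] edges [68.8, 31.7, 70.2, 32.4] ang01 -96.0 ang12 172.4 ang23+180 -98.4
square vs 649.9,121.3 @-15 mean [650.4 120.4] edges [41.6, 40.0, 41.8, 42.2] ang01 -105.3 ang12 168.9 ang23+180 -105.4
vase vs 665.4,-157.9 [[ 664.14331284 -159.32416076  105.        ]]
dome vs 445.5,-10.5 [446.23758026 -10.91029848] [-0.52946403 -0.32771262  0.51400046  0.31865273]
tumbler rim [667.62914264   1.60399813  85.        ]
```

All pieces are within about 2 mm of centre, and the two blocks are aligned. I'm handing in.

```bash
python3 - <<'E'
from act import *
manip.finish_job()
E
```

```text
the job is handed in; nothing more can be done
```

All four glass pieces now stand on their own plinths, and the job is handed in, at about 75 s of the 125 s allowed. `finish_job` gives no verdict, so the results below are my own checks.

- **Moves:** I parked the square block on the mat, moved the dome to the large round, and moved the square block to the square plinth. I then parked the vase on the mat, moved the oblong block to its plinth, and moved the vase to the small round. Every set-down touched within about 0.1 mm of the expected height, and no grip slipped.
- **Last camera checks:** Each piece was upright and within about 2 mm of its plinth's centre. The block angles agree with their plinths to about 2°, except for one edge reading on the square block that was about 4° off. All are well inside the 12 mm and 0.2 rad limits. In the pictures the tumbler had not moved and the arm was clear of everything.
- **Small disagreement:** The gripper read about 1 mm under nominal width on the two round pieces (35.1 mm for the 36 mm vase, 61 mm for the 62 mm dome). No check failed.

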